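# Light up and show the turner at the sandwich counter

### The arm

A 6-joint arm with a two-finger parallel gripper is mounted at the origin on the work surface. World frame = base frame: x ahead of the robot, y to its left, z up, the work surface at z = 0. Lengths are in m, angles in rad, forces in N, time in s.
With the tool pointing down it reaches from about 0.4 to 0.825 m from the base axis. Payload 7 kg.
Tool frame: the origin (TCP) lies at the centre of the arm's flange, where the gripper is bolted on; the fingertips stand 178 mm ahead of it and the grasp point (between the pads) lies 159 mm ahead of it; z points along the fingers, y is the direction in which the jaws open and shut (so a half turn about z gives the same grasp; the last joint's range is limited). The gripper opens to 88 mm and grips with 3 to 60 N. Pads are 19 mm wide; open, the fingers measure 130 mm over their backs; the gripper's body (78 mm by 193 mm) begins 47 mm behind the grasp point.
Start: joints at [-1.04, 0.359, 0.012, 0, -1.224, -0.288], TCP at [0.162, -0.655, 0.405] pointing down, gripper open.
Joint ranges: [-3.07, 3.07], [-1.43, 2.12], [-1.02, 1.25], [-3.03, 1.67], [-3.05, -0], [-3.03, 3.03]. Speed limits (rad/s): [2.39, 2.39, 3.01, 3.14, 3.14, 3.14].

### API

Orientations are given as [roll, pitch, yaw] about the fixed x, y, z axes, in that order (R = Rz(yaw) Ry(pitch) Rx(roll)).
In Python, from station import arm gives the robot as it stands.
- The arm moves only by the shell command python3 -m handwheel 'ROWS' [OPENING] [FORCE]. ROWS is JSON, a list of rows, each a list of 4 numbers: the shift along the world's x, y, z in cm, then the turn about the world's z in rad. In form: [[dx, dy, dz, yaw], ...]. A call has 1 to 20 rows; each row shifts and turns the commanded pose from where the row before left it; what a row does not reach is not made up. A row lasts 1/10 s, in which the tool goes at most 50 mm and 8.59 degrees, less where a joint would pass 70% of its speed; a pose out of reach is approached as far as the arm can. A call is refused whole if a number of a shift passes 5 or a number of a turn 0.15, either way. A call with a gripper value outside its range is refused whole. OPENING is the closure, from 0 (fully open) to 1 (shut), set as the call begins (- or left out, the last holds). The fingers move at their own pace and stop on an object; FORCE is the grip in N (left out, the last holds). Time passes only in rows, so rows that do not move let the fingers close. It gives the time, the measured TCP pose, the force and the opening at its end, in the units of the state.
- arm.get_state(): the state, without advancing time (a new reading comes with each control period).
- arm.grab_frame(name): name is "side" or "top"; returns a dict with "image" (480x640x3 uint8, red, green, blue), "depth" (480x640 float32, m along the optical axis (not along the pixel's ray), 0 where there is no reading), "vfov" (degrees; the focal length in pixels is half the picture's height over the tangent of half this angle, whatever the lens; pixels are square), "cx", "cy" (the principal point, pixels), "k1" (the pictures are not rectified: a ray, as slopes to the right and down, at radius r is drawn at 1 + k1 r^2 times it, then the intrinsics apply), "rvec" (rotation vector, rad) and "tvec" (3), from world to camera coordinates, as OpenCV has them. Camera axes: x right, y down, z forward; pixel columns grow to the right and rows downward; lengths in m; the calibration is good to about 2 mm. A picture is of the moment at which its call begins.
- arm.job_done(): hands the job in, once; it reports no verdict.
The state is a dict: "t": time; "q": joint angles; "qd": joint speeds; "joint_efforts": joint torques, N m; "eef_pos": TCP position; "ee_rot": TCP orientation; "force": force on the tool from outside, world axes, zero at the start; "moment": the same for the moment, N m; "width": finger opening in m.
Only numpy, scipy, OpenCV 4.12 (cv2) and the standard library are available. Lean on these libraries where they do the work, as an engineer would, in place of code of your own. Each camera call takes 0.05 s, during which the arm holds its last target.

### The job

First swing the stiff counter lamp by the knob on its head until the head is over the middle of the chopping board, where it stays. Then draw the turner (the flat-bladed one, not the spoon) up out of its sloping holder, turn it flat and level with its upper face up, and hold it raised with its blade centred under the lamp, between lamp and board, at least 10 cm above the table and touching neither. Finish while still holding it there for inspection; leave everything else where it stands.

Things in the scene. Friction and masses are not known exactly. Their poses are not given: they have to be found in the camera images.
- lamp_knob (a point): upright black knob on the lamp head, 24 mm diameter; this point is on its axis, 300 mm above the table; the knob rises from the head's top at 273 mm to 317 mm. 300 mm from the swing axis
- lamp_head (a point): centre of the lamp head's lit underside, 250 mm above the table; the head is a disc of 90 mm diameter, 23 mm thick; its arm is a flat bar 18 mm wide, 12 mm thick, 258 to 270 mm above the table
- lamp_post: the lamp's fixed upright post, 22 mm thick, on a round foot of 110 mm; origin at its foot on the table, on the lamp arm's swing axis; carries the horizontal lamp arm 0.26 m up, head 300 mm from the axis. The arm swings level about the post (from 17 degrees clockwise of world -x to 109 degrees counter-clockwise of it, from above), is stiff (0.6 N m, about 2 N at the head) and stays where left
- board: wooden chopping board, 180 x 240 x 18 mm, fixed; its frame's origin lies on the table at the foot of the lamp post, not in the board: the board's middle is at local x -300 mm
- board_center (a point): middle of the chopping board's upper face, 18 mm above the table, on the arc that the lamp head travels
- turner: kitchen turner, 228 mm long, 0.14 to 0.23 kg: flat steel blade 85 x 70 x 3 mm with three dark slots on its upper face, 14 mm neck, black flat-sided handle 100 x 26 x 18 mm. Origin under the blade's centre; +x to the front edge, -x to the handle, z out of the upper face. In its holder +x points down the slope (45 degrees), handle towards the robot. Centre of mass about 65 mm from the origin towards the handle
- turner_grip (a point): middle of the turner's handle, local (-137.5, 0, 9) mm of the turner; about 163 mm above the table when in the holder, the handle going on 50 mm up the slope beyond it; can be gripped across its 26 mm width from straight above
- turner_blade (a point): centre of the turner's blade (local (0, 0, 1.5) mm)
- holder: fixed aluminium utensil rest, 86 wide x 190 long x 135 mm high; origin under its centre on the table, x along it, z up. Its ramp falls at 45 degrees to local +x, upper end towards the robot, 148 mm long. At the foot (local x 85, z 30 mm) the tool stands on a stop in a pocket 78 mm wide: front wall 42 mm long, 17 mm off the ramp. This one holds the turner
- holder2: fixed aluminium utensil rest, 86 wide x 190 long x 135 mm high; origin under its centre on the table, x along it, z up. Its ramp falls at 45 degrees to local +x, upper end towards the robot, 148 mm long. At the foot (local x 85, z 30 mm) the tool stands on a stop in a pocket 78 mm wide: front wall 42 mm long, 17 mm off the ramp. This one holds the spoon
- spoon: bystander: serving spoon with round shallow 68 mm bowl and round 18 mm black handle, 222 mm long, in the other holder; attitude as the turner
- ramekin: bystander: white ramekin, 64 mm wide, 40 mm high, near a corner of the chopping board; origin at its foot
- bottle_a: bystander: white squeeze bottle, 56 mm wide, 180 mm high; origin at its foot
- bottle_b: bystander: green glass bottle, 60 mm wide, 160 mm high; origin at its foot
- shaker: bystander: steel shaker, 48 mm wide, 82 mm high; origin at its foot
- bowl: bystander: steel bowl, 140 mm wide, 55 mm high; origin at its foot
- jar: bystander: glass jar, 70 mm wide, 90 mm high; origin at its foot
Not all that is in view belongs to the job. Leave any pink look-alike of the holder2 alone.

How it is judged:
On the way, in this order (a step that is already met when the one before it is completed fails the run):
1. the lamp head stands over the middle of the board (within 50 mm) while the turner is still in its holder (horizontal distance between lamp_head and board_center below 0.05 m and distance of turner from where it was at the start of the episode below 0.03 m), for 0.5 s.
2. the turner is drawn out of its holder and carried by the gripper (contact force between turner and the fingers above 1 N and distance of turner from where it was at the start of the episode above 0.08 m and height (world z) of turner_blade above 0.09 m and contact force between turner and holder below 0.2 N and contact force between turner and holder2 below 0.2 N), for 0.2 s.
At the end, for the whole second after the job is handed in: Lamp head within 50 mm (level) of the board's middle; turner still, held by the gripper alone, touching nothing else, upper face up, level within 0.25 rad, blade centre within 50 mm (level) of the lamp head's centre, 100 to 240 mm above the table (horizontal distance between lamp_head and board_center below 0.05 m and contact force between turner and the fingers above 1 N and angle between turner's own z axis and vertical below 0.25 rad and height (world z) of turner_blade between 0.1 and 0.24 m and horizontal distance between turner_blade and lamp_head below 0.05 m and linear speed of turner below 0.05 m/s and angular speed of turner below 0.3 rad/s and contact force between turner and holder below 0.2 N and contact force between turner and holder2 below 0.2 N and contact force between turner and board below 0.2 N and contact force between turner and lamp_post below 0.2 N and contact force between turner and spoon below 0.2 N and contact force between turner and ramekin below 0.2 N and contact force between turner and bottle_a below 0.2 N and contact force between turner and bottle_b below 0.2 N and contact force between turner and shaker below 0.2 N and contact force between turner and bowl below 0.2 N and contact force between turner and jar below 0.2 N); the arm keeps its last pose, push and grip.
It fails at once if a bystander (the spoon included) is moved by more than 40 mm (distance of any of spoon, ramekin, bottle_a, bottle_b, shaker, bowl, jar from where it was at the start of the episode above 0.04 m).
It also fails if it takes over 64 s, if anything falls off the work surface, if the arm or the gripper's body presses on something with over 40 N, if the wrist force passes 120 N, or if a joint passes its speed limit or range.

## Working session

There is one attempt and no reset: what is moved stays moved. The work goes in short steps, Python scripts to look and compute and a shell command to move; the robot and the scene stay as the last step left them, time stands still between calls to the robot, and variables do not carry over. Pictures are saved under pics/ and viewed, and the job is handed in when it is done.

```bash
mkdir -p pics; ls
cat > h.py <<'E'
import numpy as np, cv2
from station import arm
def cam(name,save=None):
    f=arm.grab_frame(name)
    if save: cv2.imwrite('pics/'+save,f['image'][:,:,::-1]); np.savez('/tmp/'+save+'.npz',**f)
    return f
def K(f):
    fl=240/np.tan(np.radians(float(f['vfov']))/2)
    return np.array([[fl,0,float(f['cx'])],[0,fl,float(f['cy'])],[0,0,1]]),np.array([float(f['k1']),0,0,0,0])
def ray(f,px):
    k,d=K(f)
    p=cv2.undistortPoints(np.array(px,float).reshape(-1,1,2),k,d).reshape(-1,2)
    R=cv2.Rodrigues(np.array(f['rvec'],float))[0]; t=np.array(f['tvec'],float).ravel()
    return -R.T@t, np.c_[p,np.ones(len(p))]@R
def onz(f,px,z):
    c,r=ray(f,px); return c+r*((z-c[2])/r[:,2])[:,None]
def dep(f,px):
    c,r=ray(f,px); d=np.array([f['depth'][int(round(v)),int(round(u))] for u,v in px]); return c+r*d[:,None]
def proj(f,P):
    k,d=K(f); return cv2.projectPoints(np.array(P,float).reshape(-1,3),np.array(f['rvec'],float),np.array(f['tvec'],float),k,d)[0].reshape(-1,2)
E
python3 - <<'E'
from h import *
for n in('side','top'):
    f=cam(n,n+'0.png'); print(n,f['vfov'],f['cx'],f['cy'],f['k1'],ray(f,[[320,240]]))
print(arm.get_state())
E
```

```text
pics
side 54.22078696752931 319.96978777497276 240.60999975665234 -0.029729222824062047 (array([0.3323143 , 0.89276599, 1.13944295]), array([[ 0.15060145, -0.64200807, -0.75176229]]))
top 51.350295169765495 312.91684992262884 240.81013717652868 0.038317049203198825 (array([0.41803542, 0.08228691, 1.29084611]), array([[ 0.11385902, -0.00317014, -0.99359449]]))
{'t': 0.1, 'q': array([-1.03993457e+00,  3.59331177e-01,  1.11468350e-02, -3.33096217e-04,
       -1.22408716e+00, -2.88085104e-01]), 'qd': array([-0.00148197, -0.00117884,  0.00278384,  0.00124652, -0.00181411,
       -0.00048233]), 'joint_efforts': array([-8.45794330e-04, -5.84164345e+01,  2.93750310e+01,  7.01543301e+00,
        1.01907947e-02, -8.08079176e-05]), 'eef_pos': array([ 0.16222032, -0.65503998,  0.40379986]), 'ee_rot': array([ 3.14008929e+00, -1.18923093e-04, -2.89892933e+00]), 'force': array([ 0.65737452, -0.06970911, -0.28009422]), 'moment': array([-0.03466383, -0.07453829,  0.03137283]), 'width': 0.08770706089192339}
```

View pics/side0.png

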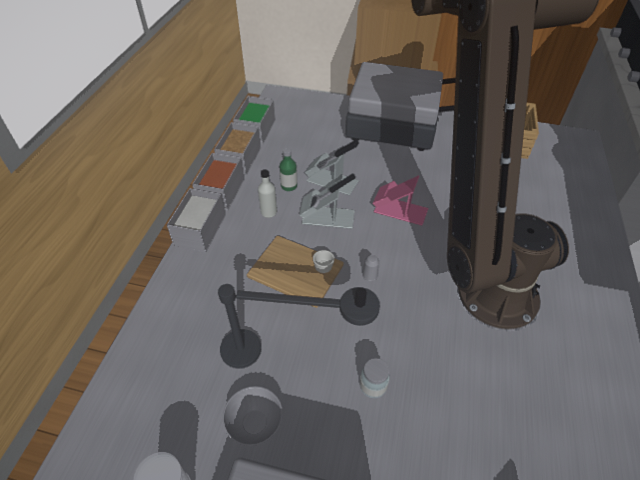

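View pics/top0.png

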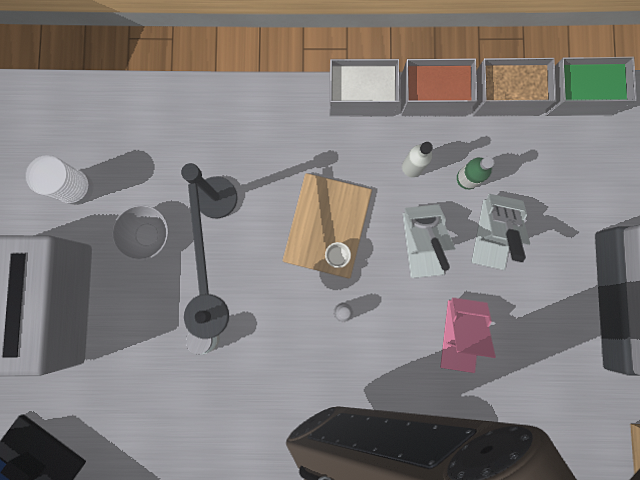

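The top view shows the lamp knob at about (204,316), the post foot at (216,197) and the board at (330,225). There are two tool holders, at (428,240) and (502,232), and a pink one at (468,335). Candidates for the turner are the tool at (510,230), which has slots, and the one at (432,235), which looks like a round bowl. I'll check them in a close crop.

Run:
```python
from h import *
a=np.load('/tmp/top0.png.npz')['image'][:,:,::-1]; b=np.load('/tmp/side0.png.npz')['image'][:,:,::-1]
A=cv2.resize(a[180:290,390:550],(800,550),interpolation=3)
cv2.imwrite('pics/cropt.png',A)
cv2.imwrite('pics/crops.png',cv2.resize(b[130:240,280:440],(800,550),interpolation=3))
f=dict(np.load('/tmp/top0.png.npz'))
print('knob top',onz(f,[[204,316]],.317),'post top',dep(f,[[191,173]]), onz(f,[[216,197]],0.0))
c=np.array([[310,173],[376,187],[350,277],[283,262]])
print('board',onz(f,c,.018), onz(f,c,.018).mean(0), dep(f,c))
hsv=cv2.cvtColor(f['image'],cv2.COLOR_RGB2HSV)
```

```text
knob top [[0.38076495 0.3022502  0.317     ]] post top [[0.6729768  0.34780853 0.2755716 ]] [[0.67820083 0.35218053 0.        ]]
board [[ 0.73936629  0.10519347  0.018     ]
 [ 0.70294605 -0.06613334  0.018     ]
 [ 0.46965091  0.00148456  0.018     ]
 [ 0.5067915   0.17244949  0.018     ]] [0.60468869 0.05324854 0.018     ] [[ 7.44476577e-01  1.05557768e-01 -2.24273064e-03]
 [ 7.07479306e-01 -6.84948808e-02 -2.25244947e-03]
 [ 4.70309056e-01  4.54259743e-04  1.77014326e-03]
 [ 5.08216260e-01  1.73896831e-01 -2.43244104e-03]]
```

View pics/cropt.png

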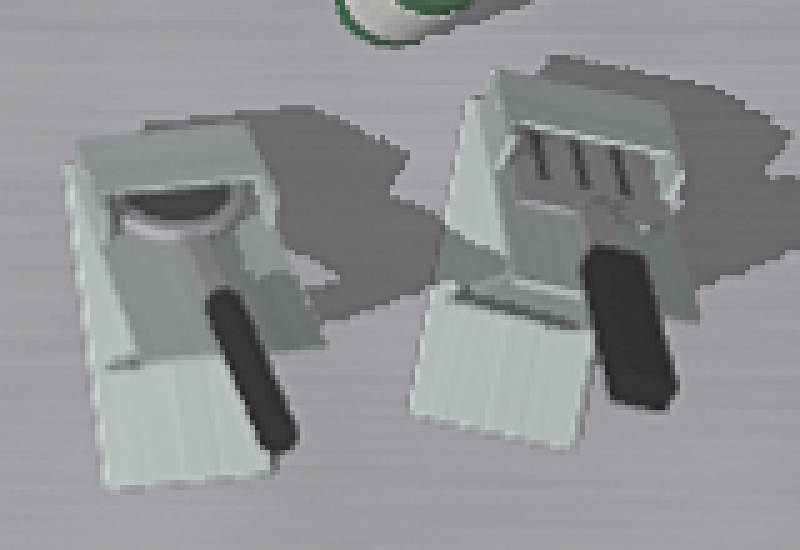

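View pics/crops.png

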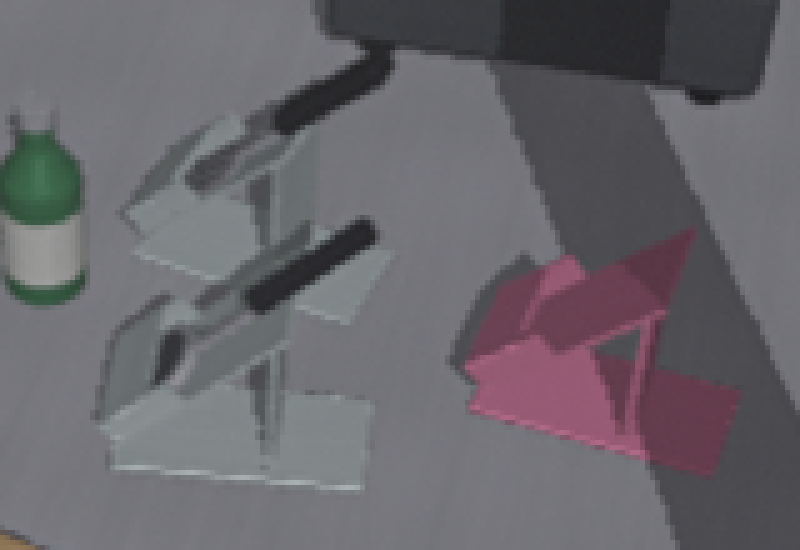

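The crop settles it. The right-hand tool, at about (510,230), has the flat blade with three slots and a flat handle, so it is the turner. The left one, at (432,235), is the round spoon, and the pink one is the decoy. Next I'll measure precisely.

Run:
```python
from h import *
ft=dict(np.load('/tmp/top0.png.npz')); fs=dict(np.load('/tmp/side0.png.npz'))
def blobs(f,x0,y0,x1,y1,thr=45):
    g=f['image'][y0:y1,x0:x1].max(2); m=(g<thr).astype(np.uint8)
    n,l,s,c=cv2.connectedComponentsWithStats(m)
    for i in range(1,n):
        if s[i,4]>25:
            ys,xs=np.where(l==i); r=cv2.minAreaRect(np.c_[xs+x0,ys+y0].astype(np.float32))
            print(s[i,4],c[i]+[x0,y0],cv2.boxPoints(r).round(1).tolist())
print('turner handle top');blobs(ft,495,222,530,268)
print('spoon');blobs(ft,425,232,452,275)
print('side handles');blobs(fs,325,165,365,205);blobs(fs,325,135,360,165)
print('knob');blobs(ft,190,300,222,332,60)
# lamp head top circle
cv2.imwrite('pics/lamp.png',np.hstack([cv2.resize(ft['image'][280:350,170:240,::-1],(400,400),interpolation=3),cv2.resize(fs['image'][280:330,335:385,::-1],(400,400),interpolation=3)]))
for nm,p in dict(ramek=[338,255],shaker=[343,312],bottlea=[418,160],bottleb=[475,172]).items(): print(nm,dep(ft,[p]))
```

```text
turner handle top
spoon
side handles
41 [346.63414634 180.17073171] [[335.1000061035156, 184.89999389648438], [352.3999938964844, 174.10000610351562], [354.29998779296875, 177.1999969482422], [337.0, 188.0]]
108 [346.94444444 147.26851852] [[334.20001220703125, 153.0], [355.0, 136.39999389648438], [359.6000061035156, 142.3000030517578], [338.8999938964844, 158.89999389648438]]
knob
165 [202.60606061 316.23636364] [[194.10000610351562, 311.70001220703125], [209.5, 309.5], [211.10000610351562, 320.79998779296875], [195.6999969482422, 323.0]]
ramek [[0.5253082  0.03214131 0.02100503]]
shaker [[0.38336143 0.02252653 0.08315203]]
bottlea [[ 0.74595875 -0.15468199  0.12071647]]
bottleb [[ 0.71805051 -0.29034453  0.11602318]]
```

View pics/lamp.png

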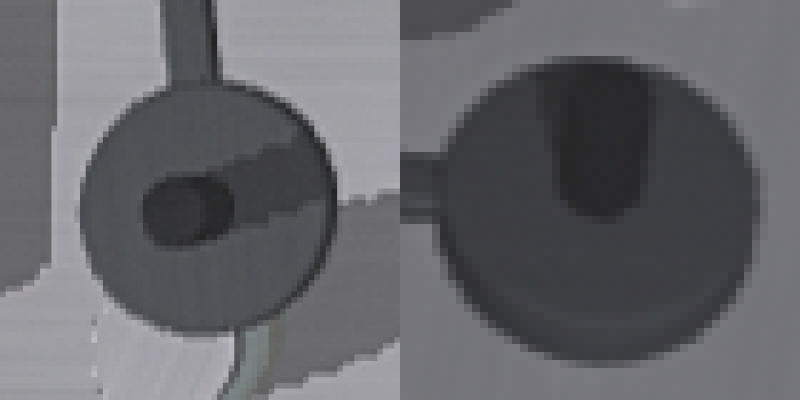

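The crop shows the lamp head's disc at about (205.9,316) and the knob's top circle at about (200.6,317). I'll cross-check their heights and measure the handles with a higher threshold.

```bash
cat > blobs.py <<'E'
from h import *
def blobs(f,x0,y0,x1,y1,thr=45,mn=25):
    g=f['image'][y0:y1,x0:x1].max(2); m=(g<thr).astype(np.uint8)
    n,l,s,c=cv2.connectedComponentsWithStats(m); o=[]
    for i in range(1,n):
        if s[i,4]>mn:
            ys,xs=np.where(l==i); P=np.c_[xs+x0,ys+y0].astype(np.float32); r=cv2.minAreaRect(P)
            print(s[i,4],(c[i]+[x0,y0]).round(1),cv2.boxPoints(r).round(1).tolist()); o.append(P)
    return o
def tri(f1,p1,f2,p2):
    c1,r1=ray(f1,[p1]);c2,r2=ray(f2,[p2]);r1=r1[0];r2=r2[0]
    A=np.c_[r1,-r2];x=np.linalg.lstsq(A,c2-c1,rcond=None)[0]
    a=c1+x[0]*r1;b=c2+x[1]*r2; return (a+b)/2,np.linalg.norm(a-b)
E
python3 - <<'E'
from blobs import *
ft=dict(np.load('/tmp/top0.png.npz')); fs=dict(np.load('/tmp/side0.png.npz'))
print('knob',onz(ft,[[200.6,317.1]],.317),'head',onz(ft,[[205.9,316.1]],.273),'side knobtop?',onz(fs,[[335+600/8-50,280+26]],.273))
for t in (60,75): print(t);blobs(ft,495,222,530,268,t);blobs(ft,425,232,452,275,t);print('s');blobs(fs,325,165,365,205,t);blobs(fs,325,135,360,165,t)
print(dep(ft,[[512,237],[514,245],[517,254],[517,260],[430,242],[445,266]]))
print(ft['image'][245,505:525].max(1))
E
```

```text
knob [[0.37863864 0.308729   0.317     ]] head [[0.37889998 0.30835477 0.273     ]] side knobtop? [[0.37582581 0.31906373 0.273     ]]
60
382 [515.3 245.3] [[505.0, 230.0], [517.0, 227.0], [525.2999877929688, 260.20001220703125], [513.2999877929688, 263.20001220703125]]
204 [439.7 253.6] [[430.20001220703125, 239.60000610351562], [436.3999938964844, 237.0], [449.29998779296875, 268.0], [443.1000061035156, 270.6000061035156]]
s
134 [341.7 182.9] [[328.3999938964844, 188.39999389648438], [352.6000061035156, 173.3000030517578], [355.1000061035156, 177.3000030517578], [330.8999938964844, 192.39999389648438]]
162 [346.9 147.1] [[333.3999938964844, 153.10000610351562], [355.5, 134.0], [361.20001220703125, 140.60000610351562], [339.1000061035156, 159.8000030517578]]
75
408 [515.2 245.1] [[504.5, 230.10000610351562], [517.2000122070312, 226.89999389648438], [525.5, 260.1000061035156], [512.7999877929688, 263.29998779296875]]
239 [439.8 253.8] [[429.70001220703125, 239.39999389648438], [436.3999938964844, 236.60000610351562], [449.79998779296875, 267.8999938964844], [443.20001220703125, 270.79998779296875]]
s
157 [341.4 183. ] [[327.8999938964844, 188.1999969482422], [352.5, 172.6999969482422], [355.5, 177.39999389648438], [330.8999938964844, 193.0]]
228 [347.8 145.2] [[332.6000061035156, 154.10000610351562], [349.1000061035156, 128.60000610351562], [361.8999938964844, 136.89999389648438], [345.3999938964844, 162.39999389648438]]
[[ 0.55721657 -0.35589639  0.15717941]
 [ 0.53654921 -0.35061206  0.18039205]
 [ 0.51457252 -0.34734362  0.20322283]
 [ 0.50246875 -0.35147221  0.19145448]
 [ 0.54991295 -0.18177821  0.11117744]
 [ 0.48782662 -0.19394025  0.19726984]]
[108 137 136  97  42  50  53  54  53  52  52  52  51  52  51  48  48  97
 174 166]
```

```bash
python3 - <<'E'
from blobs import *
ft=dict(np.load('/tmp/top0.png.npz')); fs=dict(np.load('/tmp/side0.png.npz'))
g=ft['image'].max(2)
for nm,(x0,x1,y0,y1) in dict(turner=(500,530,230,256),spoon=(425,452,241,266)).items():
    P=[]
    for y in range(y0,y1):
        xs=np.where(g[y,x0:x1]<75)[0]+x0
        P.append(dep(ft,[[xs.mean(),y]])[0] if True else 0)
    P=np.array(P); m=P.mean(0); d=np.linalg.svd(P-m)[2][0]; d*=np.sign(d[2])
    print(nm,m.round(4),d.round(3),'elev',np.degrees(np.arcsin(d[2])),'az',np.degrees(np.arctan2(d[1],d[0])),'res',(P-m-np.outer((P-m)@d,d)).std(0).round(4))
    e=dep(ft,[[ (xs:=np.where(g[y,x0:x1]<75)[0]+x0).min()-.5,y] for y in range(y0,y1,8)]);print('L',onz(ft,[[xs.min()-.5,y]],P[-1][2]),'R',onz(ft,[[xs.max()+.5,y]],P[-1][2]))
    print(P[0],P[-1])
E
python3 - <<'E'
import sys; sys.path.insert(0,'.')
from h import *
f=dict(np.load('/tmp/top0.png.npz'))
# holder base corners near robot + top edges
s=lambda u,v:(390+u/5,180+v/5)
print('turner holder base near corners',onz(f,[s(410,412),s(575,448)],.002),'far right',onz(f,[s(700,320)],.002))
print('spoon holder near',onz(f,[s(108,487),s(270,472)],.002),onz(f,[s(325,345)],.002))
E
```

```text
turner [ 0.5434 -0.3553  0.1721] [-0.683  0.167  0.711] elev 45.28672382929734 az 166.2500900753376 res [0.0009 0.0008 0.0007]
L [[ 0.51227321 -0.33326907  0.20362396]] R [[ 0.51247615 -0.36303345  0.20362396]]
[ 0.57581929 -0.36386903  0.13811177] [ 0.51237454 -0.34816274  0.20362396]
spoon [ 0.5191 -0.1896  0.1683] [-0.689 -0.074  0.721] elev 46.102551055128586 az -173.85750969767776 res [0.001  0.0007 0.001 ]
L [[ 0.49002684 -0.18457758  0.19594079]] R [[ 0.49015018 -0.20190638  0.19594079]]
[ 0.54937022 -0.18630037  0.13738911] [ 0.4900884  -0.19324474  0.19594079]
turner holder base near corners [[ 0.5100367  -0.31220683  0.002     ]
 [ 0.49220478 -0.39505004  0.002     ]] far right [[ 0.55841121 -0.46063794  0.002     ]]
spoon holder near [[ 0.47040318 -0.15743818  0.002     ]
 [ 0.47871511 -0.24020435  0.002     ]] [[ 0.54432701 -0.26985772  0.002     ]]
```

```bash
python3 -m handwheel '[[1.5,1.5,1,0],[3,3,2,0],[3,3,2,0],[3,3,2,0],[3,3,2,0],[3,3,2,0],[3,3,2,0],[3,3,2,0],[1.5,3,0,0],[1,4.5,0,0],[1,4.5,0,0],[1,4.5,0,0],[1,4.5,0,0],[1,4.5,0,0],[1,4.5,0,0],[1,4.5,0,0],[0,4,0,0],[0,2,0,0],[0,0,0,0]]' 0
```

```text
t: 2.0
eef_pos: [0.4722, -0.023, 0.5544]
ee_rot: [3.141, -0.0, -2.895]
force: [-0.4, -0.6, -0.5]
width: 0.0874
```

```bash
python3 -m handwheel '[[-0.5,2,0,0],[-1.1,4,0,0],[-1.1,4,0,0],[-1.1,4,0,0],[-1.1,4,0,0],[-1.1,4,0,0],[-1.1,4,0,0],[-1.1,4,0,0],[-0.8,2,0,0],[-0.3,1.2,0,0],[0,0,0,0],[0,0,0,0]]' 0
python3 - <<'E'
from h import *
f=cam('top','t1.png')
s=cam('side','s1.png')
E
```

```text
t: 3.2
eef_pos: [0.3796, 0.3062, 0.5546]
ee_rot: [-3.141, -0.0, -2.899]
force: [0.1, -0.3, 0.3]
width: 0.0875
```

View pics/s1.png

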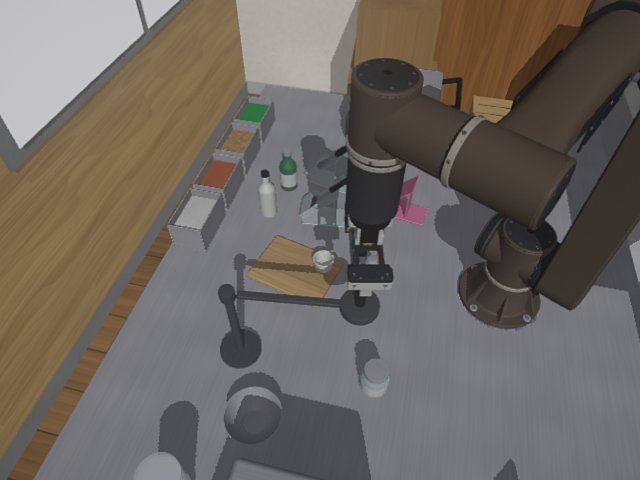

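The side view shows the gripper above the lamp head at about (362,295), aligned with the knob, with no obstacle nearby. I'll lower and grip it.

```bash
python3 -m handwheel '[[0,0,-2,0],[0,0,-3,0],[0,0,-3,0],[0,0,-1.5,0],[0,0,0,0],[0,0,0,0]]' 0
python3 -m handwheel '[[0,0,0,0],[0,0,0,0],[0,0,0,0],[0,0,0,0],[0,0,0,0],[0,0,0,0],[0,0,0,0],[0,0,0,0]]' 1 25
python3 - <<'E'
from h import *
print(arm.get_state()['eef_pos'])
P=arm.get_state()['eef_pos'][:2]
c=np.array([.677,.352]); 
v=P-c; r=np.linalg.norm(v); a0=np.arctan2(v[1],v[0])%(2*np.pi)
w=np.array([.6047,.0532])-c; a1=np.arctan2(w[1],w[0])%(2*np.pi)
print(r,np.linalg.norm(w),np.degrees([a0,a1]))
n=16
A=np.linspace(a0,a1,n+1); Q=c+.3*np.c_[np.cos(A),np.sin(A)]
print((np.diff(Q,axis=0)*100).round(1).tolist(),A[1]-A[0],Q[-1])
E
```

```text
t: 3.9
eef_pos: [0.3797, 0.3063, 0.4605]
ee_rot: [3.142, 0.001, -2.9]
force: [0.8, 0.2, 0.7]
width: 0.0881
t: 4.7
eef_pos: [0.3792, 0.3069, 0.4596]
ee_rot: [3.142, -0.0, -2.899]
force: [-0.4, 1.9, 2.1]
width: 0.0291
[0.37924795 0.30685463 0.45963535]
0.30115508581684897 0.30742272199692716 [188.62155874 256.39770443]
[[0.4, -2.2], [0.6, -2.1], [0.7, -2.1], [0.9, -2.0], [1.0, -2.0], [1.2, -1.9], [1.3, -1.8], [1.4, -1.7], [1.6, -1.6], [1.7, -1.5], [1.8, -1.3], [1.9, -1.2], [2.0, -1.1], [2.0, -0.9], [2.1, -0.8], [2.1, -0.6]] 0.07393230603851642 [0.60644568 0.06041453]
```

```bash
python3 -m handwheel '[[0,0,0,0],[0,0,0,0],[0,0,0,0]]' 1 25
python3 -m handwheel '[[0.4,-2.2,0,0.074],[0.6,-2.1,0,0.074],[0.7,-2.1,0,0.074],[0.9,-2.0,0,0.074]]' 1 25
```

```text
t: 5.0
eef_pos: [0.3791, 0.307, 0.4596]
ee_rot: [3.141, -0.0, -2.899]
force: [-1.6, 2.9, 0.1]
width: 0.0233
t: 5.4
eef_pos: [0.4049, 0.2219, 0.4596]
ee_rot: [3.141, -0.001, -2.599]
force: [-1.8, 2.2, -0.8]
width: 0.0234
```

Knob is held and the lamp is swinging with low force. I'll continue the arc.

```bash
python3 -m handwheel '[[1.0,-2.0,0,0.074],[1.2,-1.9,0,0.074],[1.3,-1.8,0,0.074],[1.4,-1.7,0,0.074],[1.6,-1.6,0,0.074],[1.7,-1.5,0,0.074],[1.8,-1.3,0,0.074],[1.9,-1.2,0,0.074],[2.0,-1.1,0,0.074],[2.0,-0.9,0,0.074],[2.1,-0.8,0,0.074],[2.1,-0.6,0,0.074],[0,0,0,0],[0,0,0,0],[0,0,0,0]]' 1 25
python3 -m handwheel '[[0,0,0,0],[0,0,0,0],[0,0,0,0]]' 0
python3 - <<'E'
from h import *
f=cam('top','t2.png'); s=cam('side','s2.png')
E
```

```text
t: 6.9
eef_pos: [0.6059, 0.0587, 0.4597]
ee_rot: [-3.142, -0.0, -1.715]
force: [1.7, -1.6, 1.1]
width: 0.0232
t: 7.2
eef_pos: [0.6058, 0.0589, 0.4597]
ee_rot: [3.141, 0.0, -1.715]
force: [0.3, 0.1, -0.5]
width: 0.0419
```

View pics/s2.png

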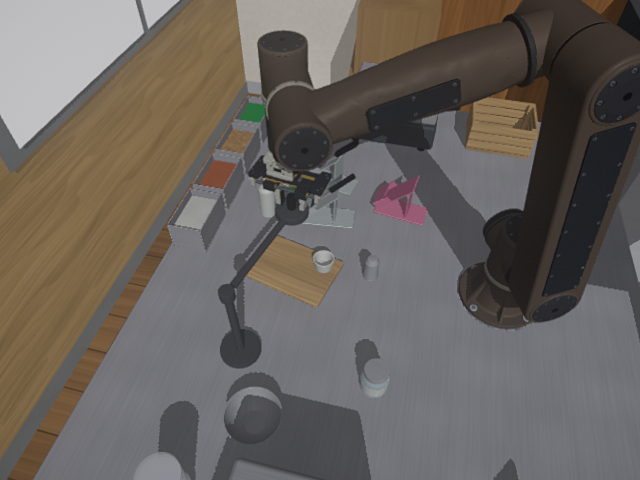

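The side view shows the lamp arm swung so that the head, at about (292,210), is over the board. Opening, lifting, and moving across to the turner.

```bash
python3 -m handwheel '[[0,0,0,0],[0,0,0,0],[0,0,0,0],[0,0,2,0],[0,0,3,0],[0,0,3,0],[0,0,2,0],[0,-2,0,-0.139],[-0.5,-4,0,-0.139],[-0.6,-4,0,-0.139],[-0.6,-4,0,-0.139],[-0.6,-4,0,-0.139],[-0.6,-4,0,-0.139],[-0.6,-4,0,-0.139],[-0.6,-4,0,-0.139],[-0.6,-4,0,-0.139],[-0.6,-4,0,-0.139],[-0.6,-2,0,-0.139]]' 0
python3 -m handwheel '[[-0.5,-1.2,0,-0.133],[0,0,0,0],[0,0,0,0]]' 0
python3 - <<'E'
from h import *
print(arm.get_state()['q'])
f=cam('top','t3.png'); s=cam('side','s3.png')
E
```

```text
t: 9.1
eef_pos: [0.5467, -0.344, 0.559]
ee_rot: [-3.141, -0.001, 3.032]
force: [-0.0, 0.6, -1.3]
width: 0.0875
t: 9.4
eef_pos: [0.5422, -0.3533, 0.5595]
ee_rot: [3.141, -0.0, 2.909]
force: [0.7, -0.3, -0.4]
width: 0.0875
[-2.76616092e-01  2.60595659e-01  2.16084575e-01 -1.66015834e-04
 -1.52651369e+00 -1.52709008e+00]
```

View pics/t3.png

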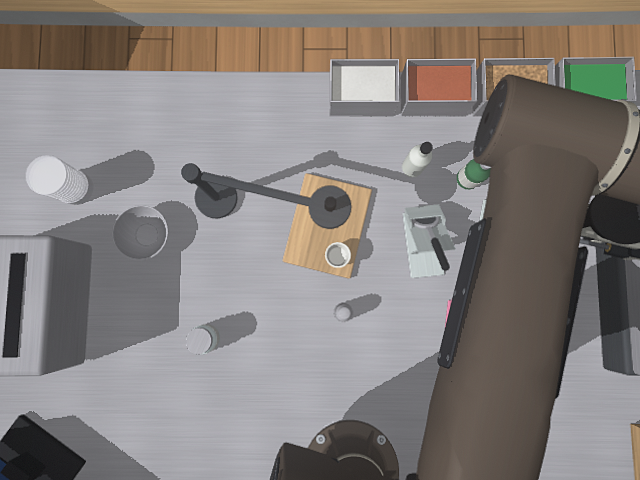

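View pics/s3.png

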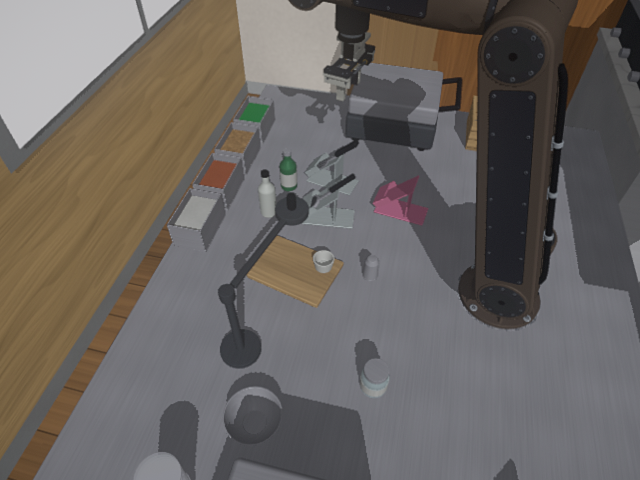

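The top view shows the lamp head disc at (330,206) over the board and all bystanders in place. The gripper is above the turner's handle. I'll check the lamp error first, then descend.

```bash
python3 - <<'E'
from h import *
f=dict(np.load('/tmp/t3.png.npz'))
print('head',onz(f,[[329.5,206]],.27))
E
python3 -m handwheel '[[-0.2,-0.1,-2,0],[0,0,-4,0],[0,0,-4,0],[0,0,-4,0],[0,0,-3,0],[0,0,0,0]]' 0
python3 -m handwheel '[[0,0,-2,0],[0,0,-2,0],[0,0,-1.5,0],[0,0,-0.9,0],[0,0,0,0],[0,0,0,0]]' 0
python3 - <<'E'
from h import *
s=cam('side','s4.png'); cv2.imwrite('pics/s4c.png',cv2.resize(s['image'][60:260,240:460,::-1],(770,600)[0:2],interpolation=3))
E
```

```text
head [[0.60607165 0.0597111  0.27      ]]
t: 10.1
eef_pos: [0.5396, -0.3527, 0.3851]
ee_rot: [3.14, -0.008, 2.909]
force: [-0.3, -0.3, -0.6]
width: 0.0876
t: 10.7
eef_pos: [0.5409, -0.3542, 0.3272]
ee_rot: [-3.141, 0.002, 2.907]
force: [-0.4, 0.6, 0.9]
width: 0.0881
```

View pics/s4c.png

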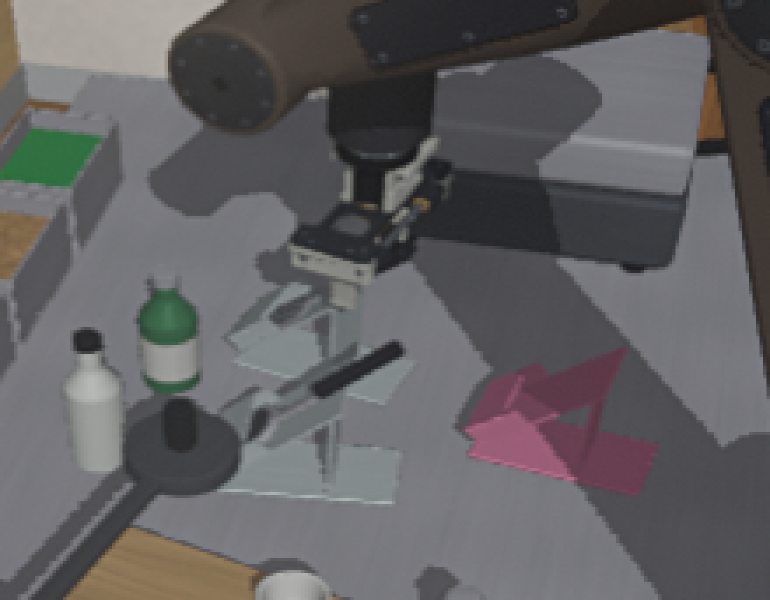

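The gripper straddles the handle at about (340,290) in the crop. The force reading is near zero and it's clear of the spoon. Closing.

```bash
python3 -m handwheel '[[0,0,0,0],[0,0,0,0],[0,0,0,0],[0,0,0,0],[0,0,0,0],[0,0,0,0],[0,0,0,0],[0,0,0,0],[0,0,0,0],[0,0,0,0],[0,0,0,0]]' 1 50
```

```text
t: 11.85
eef_pos: [0.5403, -0.3542, 0.3256]
ee_rot: [3.142, -0.0, 2.906]
force: [0.4, -1.0, -1.7]
width: 0.0254
```

```bash
python3 -m handwheel '[[-0.35,0.08,0.36,0],[-0.7,0.17,0.72,0],[-0.7,0.17,0.72,0],[-0.7,0.17,0.72,0]]' 1 50
python3 -m handwheel '[[-0.7,0.17,0.72,0],[-0.7,0.17,0.72,0],[-0.7,0.17,0.72,0],[-0.7,0.17,0.72,0],[0,0,0,0]]' 1 50
python3 - <<'E'
from h import *
s=cam('side','s5.png'); cv2.imwrite('pics/s5c.png',cv2.resize(s['image'][60:260,240:460,::-1],(770,600)[0:2],interpolation=3))
E
```

```text
t: 12.25
eef_pos: [0.5149, -0.348, 0.3517]
ee_rot: [3.141, -0.0, 2.906]
force: [1.5, 0.3, -1.4]
width: 0.026
t: 12.75
eef_pos: [0.487, -0.3414, 0.3811]
ee_rot: [-3.141, 0.001, 2.906]
force: [-0.1, -0.6, -2.1]
width: 0.0259
```

View pics/s5c.png

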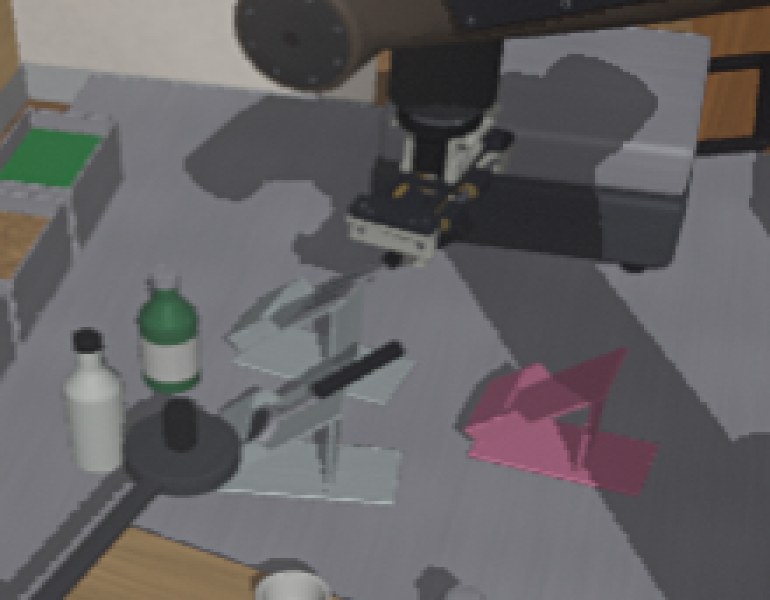

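The turner slides cleanly up the ramp. The tool can only yaw, so I'll level the turner by pivoting it in the pads. I'll pull it further until the blade's middle lies over the ramp's top edge, then lower the handle about that edge with a light grip.

```bash
python3 -m handwheel '[[-0.7,0.17,0.71,0],[-0.7,0.17,0.71,0],[-0.7,0.17,0.71,0],[-0.3,0.07,0.3,0],[0,0,0,0],[0,0,0,0]]' 1 50
python3 - <<'E'
from h import *
s=cam('side','s6.png'); cv2.imwrite('pics/s6c.png',cv2.resize(s['image'][60:260,240:460,::-1],(770,600)[0:2],interpolation=3))
P=arm.get_state()['eef_pos']; d=P-[.5403,-.3542,.3256]; S=np.linalg.norm(d); print(P,S)
L=105.5-42.5+137.5-42.5 ; 
L=137.5-105.5+S*1000; print(L)
th=np.radians(np.arange(45,-6,-5)); h=L*np.cos(th)-9*np.sin(th); z=L*np.sin(th)+9*np.cos(th)
for i in range(len(th)-1): print(round(np.degrees(th[i+1])),(np.array([-.972*(h[i+1]-h[i]),.233*(h[i+1]-h[i]),z[i+1]-z[i]])/10).round(2))
E
```

```text
t: 13.4
eef_pos: [0.4636, -0.3357, 0.404]
ee_rot: [3.142, 0.0, 2.906]
force: [0.6, 0.2, -1.5]
width: 0.0257
[ 0.46378567 -0.33569332  0.40386189] 0.11100389040872317
143.00389040872318
40 [-0.88  0.21 -0.87]
35 [-0.8   0.19 -0.94]
30 [-0.72  0.17 -1.01]
25 [-0.63  0.15 -1.07]
20 [-0.53  0.13 -1.12]
15 [-0.44  0.1  -1.17]
10 [-0.34  0.08 -1.2 ]
5 [-0.23  0.06 -1.23]
0 [-0.13  0.03 -1.24]
-5 [-0.02  0.01 -1.25]
```

View pics/s6c.png

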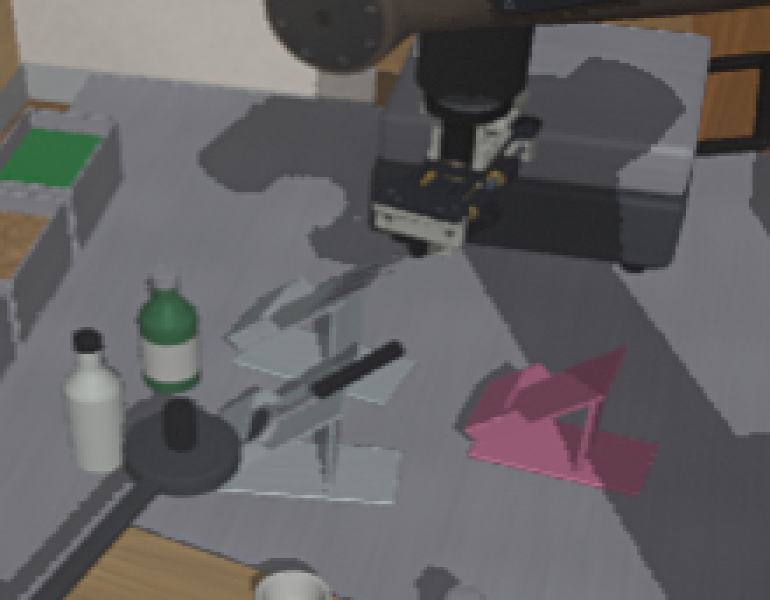

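```bash
python3 -m handwheel '[[0,0,0,0],[0,0,0,0],[-0.9,0.2,-0.9,0],[-0.8,0.2,-0.95,0],[-0.7,0.17,-1,0],[0,0,0,0]]' 1 20
python3 - <<'E'
from h import *
s=cam('side','s7.png'); cv2.imwrite('pics/s7c.png',cv2.resize(s['image'][60:260,240:460,::-1],(770,600)[0:2],interpolation=3))
E
```

```text
t: 14.05
eef_pos: [0.4386, -0.3296, 0.3739]
ee_rot: [3.141, -0.002, 2.906]
force: [0.2, -0.6, -1.3]
width: 0.0259
```

View pics/s7c.png

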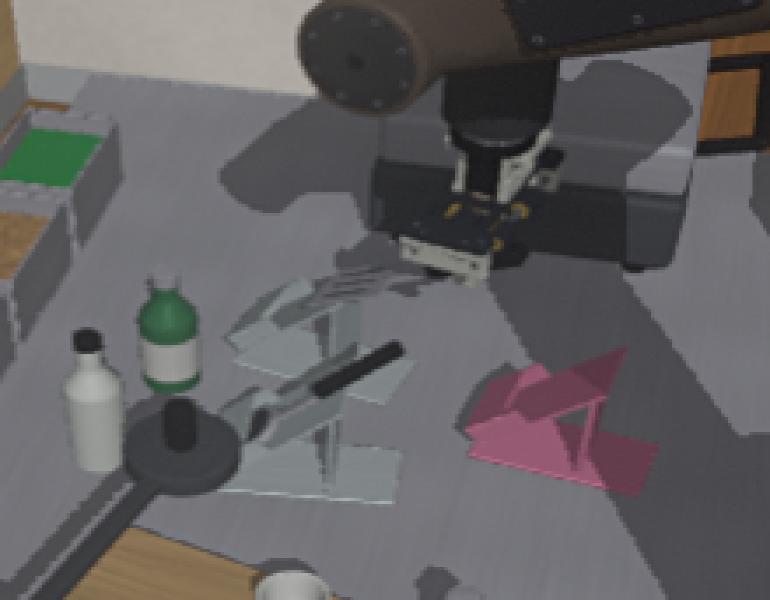

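The blade, at about (350,290), is tilting up as intended, with its slotted face up and little force. Continuing to level.

```bash
python3 -m handwheel '[[-0.6,0.15,-1.05,0],[-0.5,0.13,-1.1,0],[-0.45,0.1,-1.15,0],[-0.35,0.08,-1.2,0],[-0.25,0.06,-1.25,0],[-0.15,0.03,-1.25,0],[0,0,0,0],[0,0,0,0]]' 1 20
python3 - <<'E'
from h import *
s=cam('side','s8.png'); cv2.imwrite('pics/s8c.png',cv2.resize(s['image'][60:260,240:460,::-1],(770,600)[0:2],interpolation=3))
f=cam('top','t8.png'); cv2.imwrite('pics/t8c.png',cv2.resize(f['image'][150:350,400:620,::-1],(770,600)[0:2],interpolation=3))
E
```

```text
t: 14.9
eef_pos: [0.4164, -0.3244, 0.3047]
ee_rot: [3.141, -0.002, 2.906]
force: [-0.1, 0.4, -2.5]
width: 0.0265
```

View pics/s8c.png

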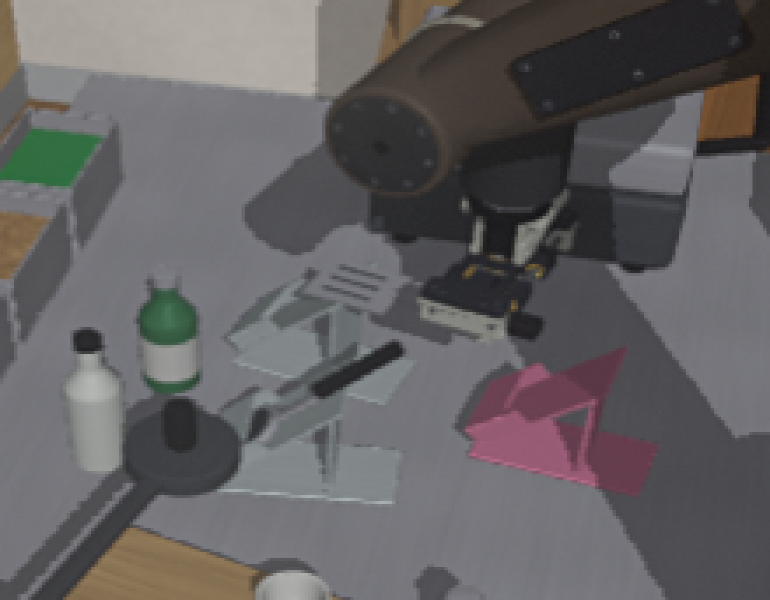

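View pics/t8c.png

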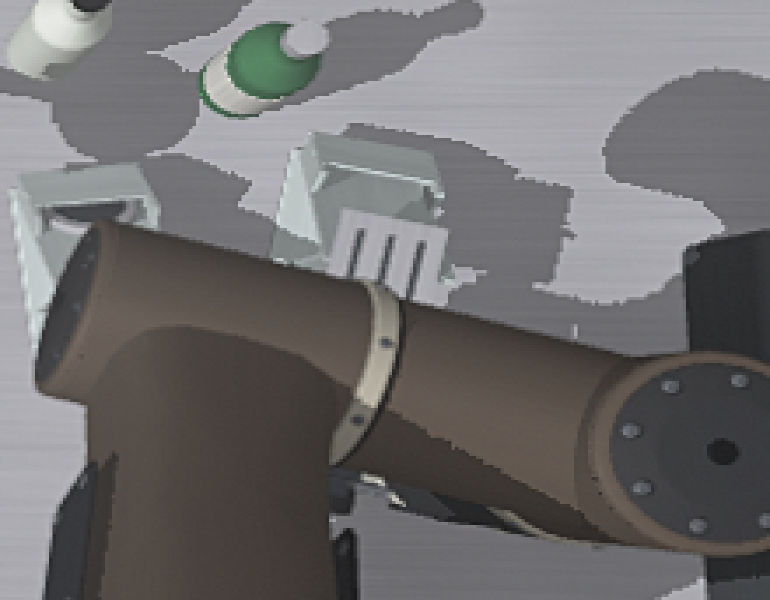

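The blade is now flat, with its slots up, at about (350,285) in the side crop. I'll measure its plane from depth.

```bash
cat > plane.py <<'E'
from h import *
def plane(f,poly):
    m=np.zeros((480,640),np.uint8); cv2.fillPoly(m,[np.array(poly,int)],1); ys,xs=np.where(m)
    P=dep(f,np.c_[xs,ys]); 
    for _ in range(3):
        c=P.mean(0); n=np.linalg.svd(P-c)[2][2]; n*=np.sign(n[2]); e=(P-c)@n; k=abs(e)<max(2*e.std(),.002); P=P[k]
    print(len(P),c.round(4),n.round(3),'tilt',np.degrees(np.arccos(n[2])).round(1),'rms',e.std().round(4)); return c,n
E
python3 - <<'E'
from plane import *
s=dict(np.load('/tmp/s8.png.npz')); t=dict(np.load('/tmp/t8.png.npz'))
q=lambda u,v:(240+u/3.5,60+v/3)
plane(s,[q(340,255),q(320,290),q(370,295),q(390,270)])
q=lambda u,v:(400+u/3.5,150+v/3)
c,n=plane(t,[q(352,218),q(338,272),q(425,292),q(438,235)])
E
```

```text
175 [ 0.5591 -0.3774  0.1295] [ 0.119 -0.512  0.851] tilt 31.7 rms 0.0085
533 [ 0.5654 -0.3586  0.1424] [ 0.864 -0.382  0.329] tilt 70.8 rms 0.0126
```

Run:
```python
from plane import *
t=dict(np.load('/tmp/t8.png.npz'))
for y in range(220,248,4):
    print(y,[(x,*(dep(t,[[x,y]])[0]*1000).round().astype(int)) for x in range(498,528,5)])
```

```text
220 [(498, np.int64(599), np.int64(-332), np.int64(139)), (503, np.int64(608), np.int64(-365), np.int64(83)), (508, np.int64(608), np.int64(-378), np.int64(80)), (513, np.int64(609), np.int64(-391), np.int64(76)), (518, np.int64(610), np.int64(-405), np.int64(70)), (523, np.int64(610), np.int64(-418), np.int64(68))]
224 [(498, np.int64(590), np.int64(-334), np.int64(135)), (503, np.int64(590), np.int64(-345), np.int64(134)), (508, np.int64(590), np.int64(-356), np.int64(136)), (513, np.int64(590), np.int64(-367), np.int64(138)), (518, np.int64(590), np.int64(-378), np.int64(137)), (523, np.int64(599), np.int64(-414), np.int64(77))]
228 [(498, np.int64(580), np.int64(-331), np.int64(142)), (503, np.int64(581), np.int64(-344), np.int64(137)), (508, np.int64(581), np.int64(-355), np.int64(137)), (513, np.int64(580), np.int64(-365), np.int64(141)), (518, np.int64(581), np.int64(-379), np.int64(135)), (523, np.int64(580), np.int64(-388), np.int64(141))]
232 [(498, np.int64(571), np.int64(-333), np.int64(135)), (503, np.int64(571), np.int64(-343), np.int64(140)), (508, np.int64(571), np.in
[... 454 characters left out ...]
, (523, np.int64(562), np.int64(-387), np.int64(142))]
240 [(498, np.int64(553), np.int64(-332), np.int64(137)), (503, np.int64(553), np.int64(-344), np.int64(135)), (508, np.int64(552), np.int64(-352), np.int64(143)), (513, np.int64(553), np.int64(-365), np.int64(138)), (518, np.int64(553), np.int64(-377), np.int64(138)), (523, np.int64(553), np.int64(-390), np.int64(132))]
244 [(498, np.int64(501), np.int64(-191), np.int64(528)), (503, np.int64(502), np.int64(-202), np.int64(520)), (508, np.int64(501), np.int64(-206), np.int64(528)), (513, np.int64(543), np.int64(-365), np.int64(138)), (518, np.int64(543), np.int64(-375), np.int64(141)), (523, np.int64(544), np.int64(-388), np.int64(136))]
```

The blade's top surface reads about 138 mm everywhere from x = 0.543 to 0.590, so it is level to within about 2–3° (my first polygon was misplaced). I'll tip it up slightly more, clamp hard, then lift.

```bash
python3 -m handwheel '[[0,0,-0.5,0],[0,0,0,0],[0,0,0,0]]' 1 20
python3 -m handwheel '[[0,0,0,0],[0,0,0,0],[0,0,0,0],[0,0,0.5,0],[0,0,1,0],[0,0,1.5,0],[0,0,2,0],[0,0,2,0],[0,0,2,0],[0,0,2,0],[0,0,1.5,0],[0,0,0.5,0],[0,0,0,0],[0,0,0,0]]' 1 60
python3 - <<'E'
from h import *
s=cam('side','s9.png'); cv2.imwrite('pics/s9c.png',cv2.resize(s['image'][60:260,240:460,::-1],(770,600)[0:2],interpolation=3))
E
```

```text
t: 15.3
eef_pos: [0.417, -0.3246, 0.3007]
ee_rot: [-3.141, 0.001, 2.907]
force: [0.5, -0.1, -0.0]
width: 0.0257
t: 16.7
eef_pos: [0.4164, -0.3243, 0.4298]
ee_rot: [3.141, -0.001, 2.906]
force: [-0.1, -0.9, -2.0]
width: 0.0253
```

View pics/s9c.png

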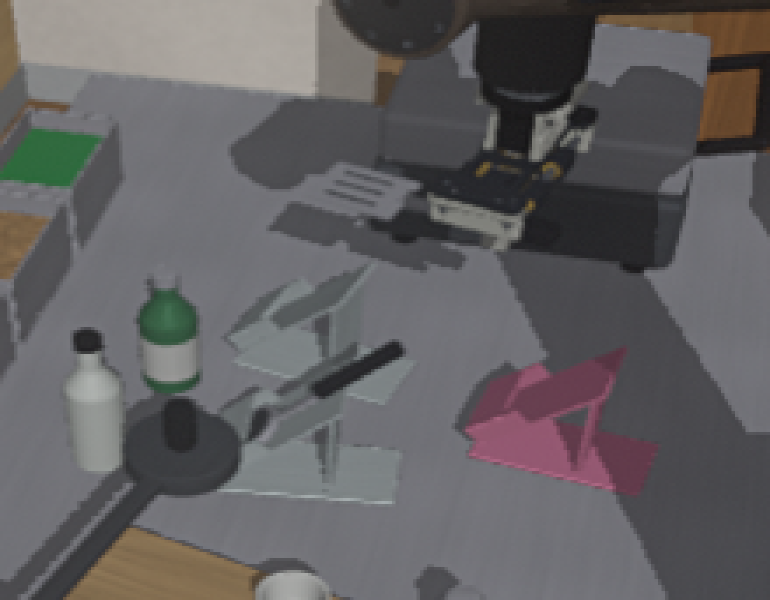

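The turner is lifted clear. Its blade is at about (360,190) in the crop, with slots up, and the spoon is undisturbed. Checking the tilt.

Run:
```python
from plane import *
s=dict(np.load('/tmp/s9.png.npz')); q=lambda u,v:(240+u/3.5,60+v/3)
c,n=plane(s,[q(332,172),q(312,193),q(392,210),q(410,188)])
h=np.array([.972,-.233]); print('pitch tip-down deg', np.degrees(np.arctan2(n[:2]@h,n[2])), 'roll',np.degrees(np.arctan2(n[:2]@[.233,.972],n[2])))
```

```text
231 [ 0.5503 -0.3458  0.2693] [-0.027 -0.57   0.821] tilt 34.8 rms 0.0083
pitch tip-down deg 7.379744507839236 roll -34.28996667895498
```

Side depth is too noisy for this (rms 8 mm). I'll move past the spoon at this height and check using both views.

```bash
python3 -m handwheel '[[0,1,0,0],[0,2,0,0],[0,2.5,0,0],[0,2.5,0,0],[0,2.5,0,0],[0,2.5,0,0],[0,2.5,0,0],[0,2.5,0,0],[0,2.5,0,0],[0,2.5,0,0],[0,2,0,0],[0,1,0,0],[0,0.4,0,0],[0,0,0,0],[0,0,0,0]]' 1 60
python3 - <<'E'
from h import *
s=cam('side','s10.png'); t=cam('top','t10.png')
cv2.imwrite('pics/c10.png',np.hstack([cv2.resize(s['image'][130:280,240:390,::-1],(400,400),interpolation=3),cv2.resize(t['image'][130:280,310:460,::-1],(400,400),interpolation=3)]))
E
```

```text
t: 18.25
eef_pos: [0.4167, -0.0608, 0.4303]
ee_rot: [-3.141, -0.0, 2.906]
force: [0.1, 0.2, -2.6]
width: 0.0251
```

View pics/c10.png

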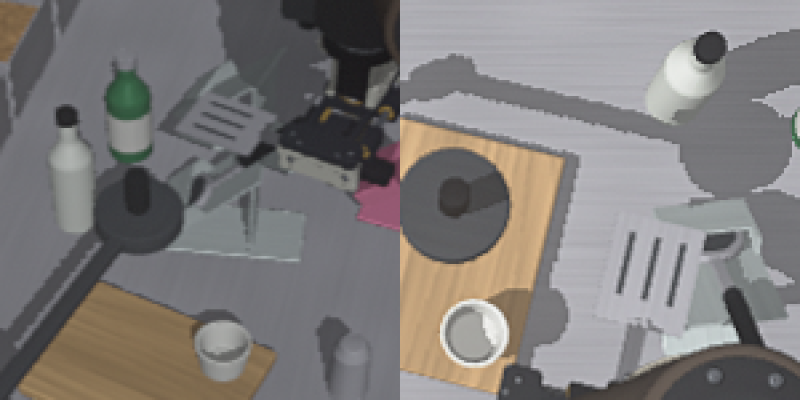

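View pics/s10.png

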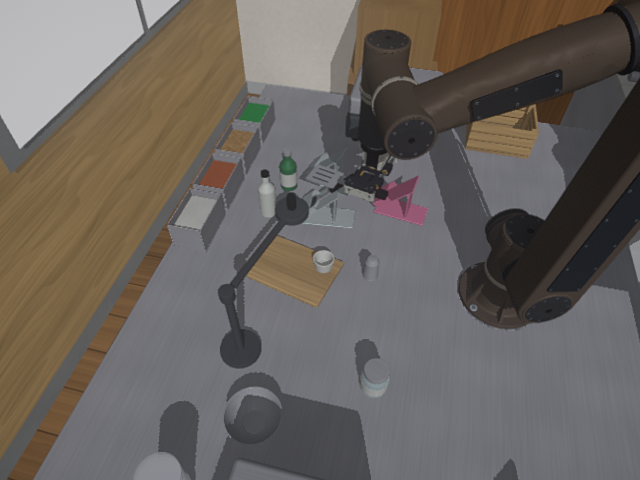

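The blade is flat and clearly visible in the top view, at right-crop (650,270). Now the tilt, from top depth and from triangulating slot and edge points.

Run:
```python
from plane import *
t=dict(np.load('/tmp/t10.png.npz')); s=dict(np.load('/tmp/s10.png.npz'))
c,n=plane(t,[(394,213),(422,218),(415,251),(387,246)])
h=np.array([.972,-.233]); print('pitch', np.degrees(np.arctan2(n[:2]@h,n[2])), 'roll',np.degrees(np.arctan2(n[:2]@[.233,.972],n[2])))
for z in(.25,.26,.27): 
    P=onz(t,[[392.5,209.5],[424.4,215.1],[416.9,255.6],[383.9,249.2]],z); print(z,np.linalg.norm(np.roll(P,-1,0)-P,axis=1).round(4),P.mean(0).round(4))
cv2.imwrite('pics/c10b.png',cv2.resize(s['image'][150:200,290:350,::-1],(780,650)[0:2],interpolation=3)[:600])
```

```text
1021 [ 0.553  -0.0951  0.267 ] [-0.269 -0.951  0.151] tilt 81.3 rms 0.0172
pitch -14.779437095718889 roll -81.31836768288827
0.25 [0.0677 0.0872 0.0696 0.0862] [ 0.5546 -0.0978  0.25  ]
0.26 [0.067  0.0863 0.0689 0.0854] [ 0.5533 -0.0961  0.26  ]
0.27 [0.0664 0.0855 0.0683 0.0846] [ 0.552  -0.0943  0.27  ]
```

View pics/c10b.png

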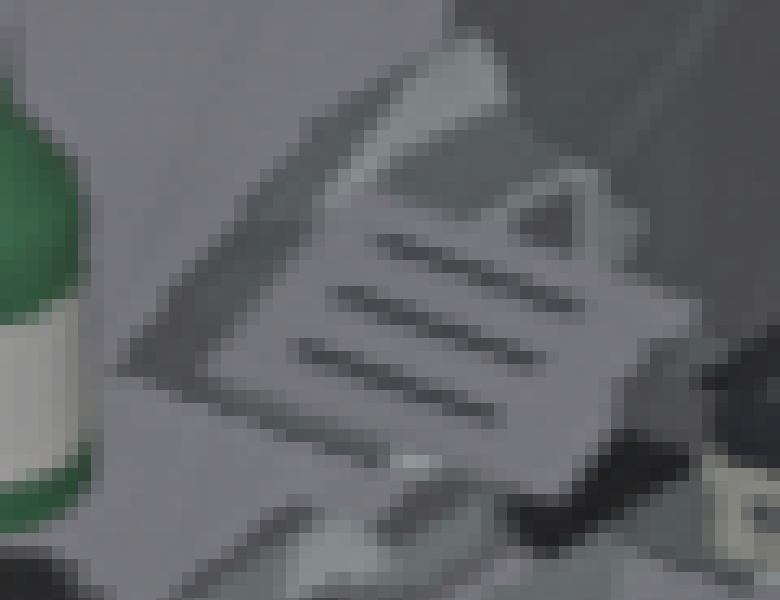

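Run:
```python
from blobs import *
from scipy.optimize import least_squares
t=dict(np.load('/tmp/t10.png.npz')); s=dict(np.load('/tmp/s10.png.npz'))
T=np.array([[392.5,209.5],[424.4,215.1],[416.9,255.6],[383.9,249.2]])-.5
S=np.array([[205,375],[335,195],[700,310],[560,490]])/13+[290,150]-.5
P=[]
for a,b in zip(T,S): p,e=tri(t,a,s,b); P.append(p); print(p.round(4),e.round(4))
P=np.array(P); f=P[:2].mean(0);b=P[2:].mean(0); print('len',np.linalg.norm(f-b),'pitch up deg',np.degrees(np.arcsin((f-b)[2]/np.linalg.norm(f-b))),'centre',P.mean(0),'az',np.degrees(np.arctan2(*(f-b)[1::-1])))
l=P[[0,3]].mean(0);r=P[[1,2]].mean(0);print('roll',np.degrees(np.arcsin((l-r)[2]/.07)))
m=np.zeros((480,640),np.uint8);cv2.fillPoly(m,[np.array([(394,213),(422,218),(415,251),(387,246)])],1);ys,xs=np.where(m);Q=dep(t,np.c_[xs,ys]);print(np.percentile(Q[:,2],[1,10,50,90,99]))
g=least_squares(lambda k:Q[:,2]-k[0]-k[1]*(Q[:,0]-.55)-k[2]*(Q[:,1]+.095),[.265,0,0],loss='soft_l1',f_scale=.003).x;print(g,np.degrees(g[1:]))
```

```text
[ 0.6019 -0.0705  0.2626] 0.0004
[ 0.5898 -0.1365  0.2621] 0.0008
[ 0.5044 -0.1202  0.2599] 0.003
[ 0.5188 -0.0518  0.2637] 0.0009
len 0.0860346013233724 pitch up deg 0.37565422837606427 centre [ 0.55374348 -0.09475438  0.26208041] az -11.755270040321427
roll 1.8190141333607115
[0.26027996 0.2625306  0.26497998 0.26733387 0.26928545]
[0.26493755 0.01225921 0.00119974] [0.70240108 0.06873982]
```

Level confirmed: triangulation gives pitch 0.4° and roll 1.8°, depth gives pitch 0.7°, and the edge lengths come out at about 86 × 68 mm as expected. The blade centre is offset (0.137, −0.034, −0.168) from the TCP. Next I lower it clear of the lamp, then move in under it.

```bash
python3 -m handwheel '[[0,0.5,-0.7,0],[0,0.5,-1.5,0],[0,0.5,-2,0],[0,0.5,-2,0],[0,0,-2,0],[0,0,-1.3,0],[0,0,-0.7,0],[0,0,0,0]]' 1 60
python3 -m handwheel '[[0.2,0.6,0,0],[0.4,1.1,0,0],[0.6,1.5,0,0],[0.6,1.5,0,0],[0.6,1.5,0,0],[0.6,1.5,0,0],[0.6,1.5,0,0],[0.6,1.5,0,0],[0.5,1.4,0,0],[0.4,1,0,0],[0.1,0.4,0,0],[0,0,0,0],[0,0,0,0],[0,0,0,0]]' 1 60
python3 - <<'E'
from h import *
s=cam('side','s11.png'); t=cam('top','t11.png')
cv2.imwrite('pics/c11.png',np.hstack([cv2.resize(s['image'][130:330,220:420,::-1],(400,400),interpolation=3),cv2.resize(t['image'][150:310,260:420,::-1],(400,400),interpolation=3)]))
E
```

```text
t: 19.15
eef_pos: [0.4165, -0.0406, 0.3275]
ee_rot: [-3.14, -0.002, 2.906]
force: [-0.0, 0.2, -1.5]
width: 0.0257
t: 20.55
eef_pos: [0.4685, 0.094, 0.3285]
ee_rot: [-3.142, -0.0, 2.906]
force: [-0.1, -0.1, -2.1]
width: 0.0261
```

View pics/c11.png

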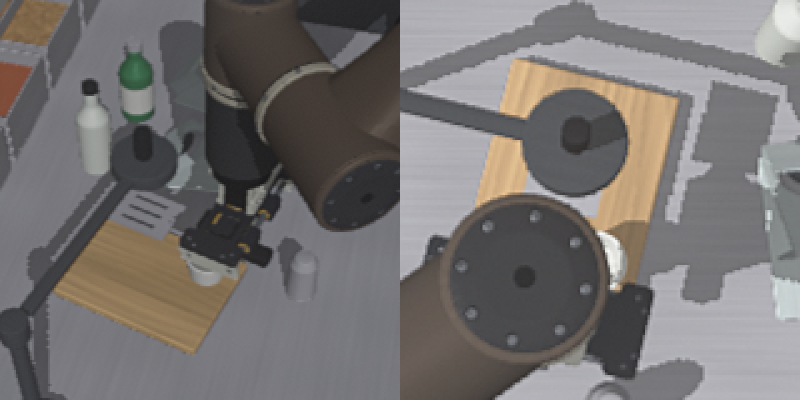

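View pics/s11.png

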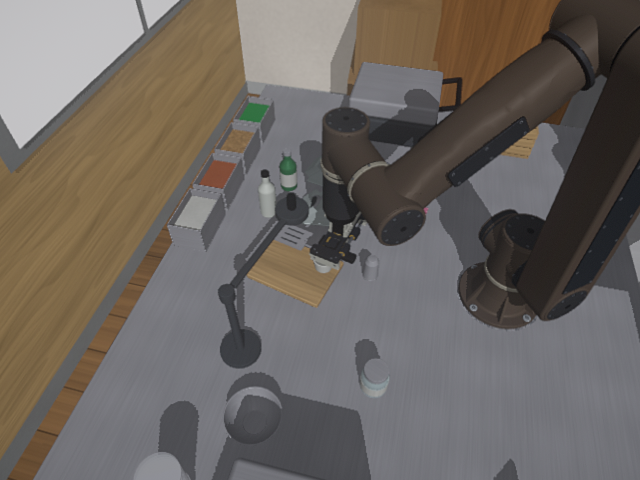

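The side view shows the blade at about (293,236), level beneath the lamp head at (292,208), with slots up. It is clear of the board, and the top view shows the head at (330,207), unchanged. A last numerical check follows.

Run:
```python
from h import *
t=dict(np.load('/tmp/t11.png.npz')); s=dict(np.load('/tmp/s11.png.npz'))
H=onz(t,[[330,206.5]],.27)[0]; B=onz(s,[[293.5,235.2]],.16)[0]
print('head',H,'blade',B,'depth',dep(s,[[291,231],[297,238],[288,235]]),'head-board',np.hypot(*(H-[.6047,.0532,0])[:2]),'blade-head',np.hypot(*(B-H)[:2]))
st=arm.get_state(); print(st['t'],abs(st['qd']).max(),st['width'])
```

```text
head [0.60502567 0.05867168 0.27      ] blade [0.6048807  0.05655248 0.16      ] depth [[0.61427669 0.04815968 0.16608464]
 [0.59264829 0.0640953  0.15971772]
 [0.61874814 0.06330663 0.16448656]] head-board 0.005481361924593824 blade-head 0.00212415553528331
20.65 0.003370670425387296 0.02563285981532175
```

All checks agree: the lamp head is 5 mm from the board's middle, the blade is 2 mm from the head's centre, and its height is about 162 mm. Handing in.

```bash
python3 -c "
from station import arm; print(arm.job_done())"
```

```text
the job is handed in; nothing more can be done
None
```

The job is handed in at about 20.7 s, with the turner held level under the lamp. I swung the lamp by its knob until the head was over the board. Then I drew the turner up its ramp and levelled it by pivoting it in the pads over the ramp's top edge. I clamped it at 60 N and carried it past the spoon to its place under the lamp.

**Last checks:**
- **Lamp:** the head is about 5 mm from the board's middle.
- **Blade position:** its centre is about 2 mm from the lamp axis, at 160–166 mm height.
- **Level:** triangulation during the carry gave 0.4° pitch and 1.8° roll, and robust top-view depth gave 0.7°. I did not re-measure it under the lamp, but the blade still looked flat with its slots up.
- **Contact and surroundings:** the arm was still, and there was no sign of contact with the board or lamp. The other objects visible in the last pictures had not visibly moved.

**Checks that disagreed:** three depth plane fits gave false tilts of 32–81° (one polygon misplaced, noise in the others). I rejected them in favour of the triangulation and the robust fit.

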